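# Heat off, then open the flux remover

### The job

Flux remover is flammable, so first turn the heat knob of the blue board preheater fully anticlockwise to its off stop. Then open the amber bottle: push its safety cap down, twist it anticlockwise while pushing until it comes free, and lift it. Finish while holding the cap in the gripper, upright and still, a few centimetres straight above the bottle's mouth; do not put it down or let go, and leave everything else on the bench where it is.

Things in the scene. Friction and masses are not known exactly. Their poses are not given: they have to be found in the camera images.
- heat_knob (a joint): the heat knob on top of the preheater, angle in rad: 0 = off, at its hard anticlockwise stop; grows as the knob is turned clockwise seen from above (range 0 to 4.6). Stays where it is left, friction 0.04 N m. Starts between 0.7 and 1.4
- heat_knob_grip (a point): point on the vertical axis of the heat knob at the height to grip it, 87 mm above the bench. Grey disc of 40 mm with an upright grip bar across it, 38 mm long, 14 thick, top 94 mm above the bench, a white mark at one end. At 0 the bar lies along the preheater's x axis, mark towards -x; at angle a, at the preheater's yaw minus a. The point turns with the knob, x along the bar
- preheater: blue board preheater with a steel plate on top, bolted to the bench, 170 mm (its x) x 130 mm (its y), 60 mm tall; origin at the centre of its underside, z up, the knob near its -x end, 52 mm from the origin on a black panel 50 mm above the bench
- bottle: amber bottle, 70 mm across, clamped in a round steel holder (base 124 mm wide) bolted to the bench: it neither moves nor turns. Origin on its axis at bench height, z up. Shoulder 96 mm above the bench at 19 mm from the axis, 87 mm at 30 mm; neck rim at 132 mm
- bottle_mouth (a point): point on the bottle's axis, 140 mm above the bench, where the top of the white 16 mm spring button in the neck stands when the cap is off. The button pushes the cap up: 6.5 N at rest, 11 N when the cap is pushed 6 mm down
- cap: round ribbed white push-and-turn cap with a red disc on top, 48 mm in diameter, 26 mm tall, 20 to 40 g, a loose part sitting on the bottle; origin at the centre of its lower edge, which rests 118 mm above the bench; z up through its top. Two lugs inside lock it under the neck: at rest it neither lifts nor turns more than a few degrees
- cap_top (a point): centre of the cap's top, 144 mm above the bench at rest. To open: push straight down more than 4 mm (5 to 6; hard stop at 7), keep it down and turn anticlockwise seen from above. Free between about 60 and 95 degrees of turn (aim at 78 degrees, 1.36 rad), then it lifts straight off; a stop ends the turn near 100 degrees. Clockwise it is blocked
- mug: bystander: white mug, 76 mm wide, 80 mm tall; loose, leave it where it is
- parts_bin: bystander: open blue parts bin 150 x 110 x 60 mm; loose, leave it where it is
- driver_board: bystander: green circuit board 90 x 60 mm, up to 16 mm tall; loose, leave it where it is
- screwdriver: bystander: screwdriver lying down; loose, leave it where it is
- mouse: bystander: white computer mouse 100 x 58 x 31 mm; loose, leave it where it is

How it is judged:
On the way, in this order (a step that is already met when the one before it is completed fails the run):
1. the heat knob is at its off stop (value of joint heat_knob below 0.09 rad), for 0.2 s.
2. the cap is pressed down against its spring (z of cap in the frame of bottle below 0.116 m and value of joint heat_knob below 0.09 rad), for 0.1 s.
3. the cap is free and lifted off the neck (z of cap in the frame of bottle above 0.144 m and contact force between cap and bottle below 0.2 N), for 0.1 s.
At the end, for the whole second after the job is handed in: Knob within 0.09 rad of its off stop; cap held by the fingers (over 1 N), still (under 0.03 m/s), upright within 0.3 rad, not touching the bottle, its axis within 30 mm of the bottle's, its lower edge 155 to 290 mm above the bench (15 to 150 mm above the button in the mouth) (value of joint heat_knob below 0.09 rad and z of cap in the frame of bottle between 0.155 and 0.29 m and horizontal distance between cap and bottle below 0.03 m and angle between cap's own z axis and vertical below 0.3 rad and contact force between cap and the fingers above 1 N and contact force between cap and bottle below 0.2 N and linear speed of cap below 0.03 m/s); the arm keeps its last pose, push and grip.
It fails at once if the bottle is opened while the heat is still on (z of cap in the frame of bottle above 0.13 m and value of joint heat_knob above 0.12 rad).
It fails at once if a bystander is moved more than 25 mm (distance of any of mug, parts_bin, driver_board, screwdriver, mouse from where it was at the start of the episode above 0.025 m).
It also fails if it takes over 64 s, if anything falls off the work surface, if the arm or the gripper's body presses on something with over 40 N, if the wrist force passes 120 N, or if a joint passes its speed limit or range.

### The arm

A 6-joint arm with a two-finger parallel gripper is mounted at the origin on the work surface. World frame = base frame: x ahead of the robot, y to its left, z up, the work surface at z = 0. Lengths are in m, angles in rad, forces in N, time in s.
With the tool pointing down it reaches from about 0.35 to 0.95 m from the base axis. Payload 17.4 kg.
Tool frame: the origin (TCP) lies on the centre line of the jaws, within the pads' length; the fingertips stand 8 mm ahead of it and the grasp point (between the pads) lies 11 mm behind it (manip.finger_overhang is the y of the fingertips in the tool frame, in m); y points along the fingers, x is the direction in which the jaws open and shut, and the axes are right-handed (so a half turn about y gives the same grasp; the last joint's range is limited). The gripper opens to 93 mm and grips with 3 to 60 N. Pads are 15 mm wide; open, the fingers measure 128 mm over their backs; the gripper's body (75 mm by 188 mm) begins 65 mm behind the grasp point.
Start: joints at [-1.25, 0.116, 1.442, -0, 1.584, -0.038], TCP at [0.237, -0.632, 0.227] pointing down, gripper open.
Joint ranges: [-2.83, 2.83], [-0.83, 2.19], [0.07, 2.5], [-1.14, 4.28], [0.01, 3], [-2.97, 2.97]. Speed limits (rad/s): [1.89, 1.89, 2.22, 3.14, 3.14, 3.14].

### API

Orientations are given as a unit quaternion [x, y, z, w].
In Python, from workcell import manip gives the robot as it stands.
- The arm moves only by the tool arm_command, never from a script. Its arguments are lists of equal length, an entry for each row: "rotation": the turn, a rotation vector about the world's x, y, z in rad, a list of three; "travel": the shift along the world's x, y, z in mm, a list of three; "gripper": the closure, from 0 (fully open) to 1 (shut). In form: {"rotation": [[wx, wy, wz], ...], "travel": [[x, y, z], ...], "gripper": [gripper, ...]}. A call has exactly 8 rows; each row shifts and turns the commanded pose from where the row before left it; what a row does not reach is not made up. A row lasts 1/8 s, in which the tool goes at most 62.5 mm and 10.7 degrees, less where a joint would pass 70% of its speed; a pose out of reach is approached as far as the arm can. A call is refused whole if a number of a shift passes 62.5 or a number of a turn 0.188, either way. A call with a gripper value outside its range is refused whole. The fingers move at their own pace and stop on an object; "newtons" is the grip in N (left out, the last holds). Time passes only in rows, so rows that do not move let the fingers close, or fill a call up. It gives the time, the measured TCP pose, the force and the opening at its end, in the units of the state.
- manip.get_state(): the state, without advancing time (a new reading comes with each control period).
- manip.capture(name): name is "scene" or "top" or "wrist"; returns a dict with "color" (420x560x3 uint8, red, green, blue), "range_z" (420x560 float32, m along the optical axis (not along the pixel's ray), 0 where there is no reading), "fx", "fy", "cx", "cy" (pixels), "R" (3x3) and "t" (3): a world point X has camera coordinates R X + t. Camera axes: x right, y down, z forward; pixel columns grow to the right and rows downward; lengths in m; the calibration is good to about 2 mm. A picture is of the moment at which its call begins.
- manip.job_done(): hands the job in, once; it reports no verdict.
The state is a dict: "clock": time; "joints": joint angles; "joint_velocities": joint speeds; "joint_efforts": joint torques, N m; "position": TCP position; "eef_rot": TCP orientation; "wrist_force": force on the tool from outside, world axes, zero at the start; "torque": the same for the moment, N m; "finger_gap": finger opening in m.
Only numpy, scipy, OpenCV 4.12 (cv2) and the standard library are available. Lean on these libraries where they do the work, as an engineer would, in place of code of your own. Each camera call takes 0.05 s, during which the arm holds its last target. There are 200 camera calls.

## Working session

There is one attempt and no reset: what is moved stays moved. The work goes in short steps, Python scripts to look and compute and a tool call to move; the robot and the scene stay as the last step left them, time stands still between calls to the robot, and variables do not carry over. Pictures are saved under pics/ and viewed, about 8 in all and at most 12, crops included, and the job is handed in when it is done.

Besides the shell and the picture viewer there is one more tool, called as name(argument=value, ...), one argument or row to a line, values as JSON. arm_command: Moves the arm, as the interface text tells. Its arguments: {"type":"object","properties":{"rotation":{"type":"array","items":{"type":"array","items":{"type":"number"}}},"travel":{"type":"array","items":{"type":"array","items":{"type":"number"}}},"gripper":{"type":"array","items":{"type":"number"}},"newtons":{"type":"number"}},"required":["rotation","travel","gripper"]}

```bash
ls; mkdir -p pics
cat > h.py <<'E'
import numpy as np, cv2
from workcell import manip
def cap(n, f=None):
    c=manip.capture(n)
    if f: cv2.imwrite(f'pics/{f}.png', c['color'][:,:,::-1])
    return c
def pts(c):  # world points of every pixel from the depth image
    v,u=np.mgrid[:420,:560]; z=c['range_z']
    X=np.stack([(u-c['cx'])/c['fx']*z,(v-c['cy'])/c['fy']*z,z],-1)
    return (X-c['t'])@c['R']
def ray(c,u,v,h):
    d=c['R'].T@np.array([(u-c['cx'])/c['fx'],(v-c['cy'])/c['fy'],1]); o=-c['R'].T@c['t']
    return o+d*(h-o[2])/d[2]
E
python3 - <<'E'
from h import *
import pickle
cs={n:cap(n) for n in('top','scene')}
pickle.dump(cs,open('c0.pkl','wb'))
for n,c in cs.items(): cv2.imwrite(f'pics/{n}0.png',c['color'][:,:,::-1]); print(n,-c['R'].T@c['t'],c['R'][2],c['fx'])
s=manip.get_state(); print(s)
E
```

```text
pics
top [0.13828538 0.00235129 1.571828  ] [ 0.20594381 -0.00666882 -0.9785411 ] 467.78608364272543
scene [ 1.24689496 -0.37800369  0.88198442] [-0.67879269  0.3217736  -0.66007744] 446.2923817304198
{'clock': 0.1, 'joints': array([-1.24979644e+00,  1.16433852e-01,  1.44218211e+00, -8.18212449e-07,
        1.58398513e+00, -3.77915686e-02]), 'joint_velocities': array([ 0.0003698 , -0.00053332, -0.00162854,  0.00083561,  0.00087247,
        0.00024472]), 'joint_efforts': array([ 1.73799461e-03, -7.22895741e+01, -6.23866367e+01,  7.80965737e-02,
        2.27012951e-02, -8.29902956e-05]), 'position': array([ 0.2369659 , -0.63186118,  0.22599196]), 'eef_rot': array([-0.58097951,  0.40304362, -0.40247294,  0.58140706]), 'wrist_force': array([ 0.01531014,  0.20794259, -0.3281016 ]), 'torque': array([-0.03274601, -0.00410172,  0.07247601]), 'finger_gap': 0.09242908223709868}
```

View pics/top0.png

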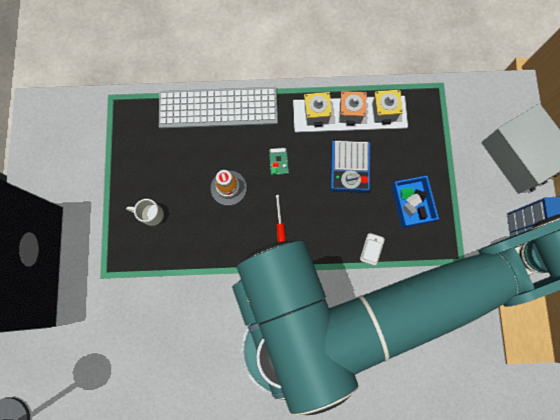

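View pics/scene0.png

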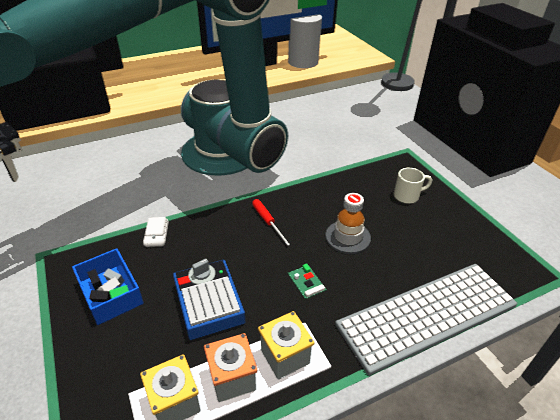

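Top view: red cap disc at about (225,177), knob at (351,180), and the preheater around (350,165) with its −x end (knob) towards the robot. Scene view: cap at (353,200), knob at (202,268).

```bash
cat >> h.py <<'E'
def tri(c1,p1,c2,p2):
    P=[c['R']*0 for c in()]; 
    K=lambda c:np.array([[c['fx'],0,c['cx']],[0,c['fy'],c['cy']],[0,0,1]])@np.c_[c['R'],c['t']]
    X=cv2.triangulatePoints(K(c1),K(c2),np.float64(p1),np.float64(p2)); return (X[:3]/X[3]).ravel()
E
python3 - <<'E'
from h import *
import pickle
cs=pickle.load(open('c0.pkl','rb'))
roi={'top':(205,160,245,205),'scene':(335,185,370,212)}; pk={}
for n,c in cs.items():
    u0,v0,u1,v1=roi[n]; im=c['color'].astype(int); P=pts(c)
    m=(im[...,0]>150)&(im[...,1]<80)&(im[...,2]<80); b=np.zeros_like(m); b[v0:v1,u0:u1]=1; m&=b
    v,u=np.nonzero(m); h=cv2.convexHull(np.c_[u,v].astype(np.int32)); e=cv2.minEnclosingCircle(h) 
    M=cv2.moments(h); pk[n]=(M['m10']/M['m00'],M['m01']/M['m00']); print(n,len(u),pk[n],ray(c,*pk[n],.144),np.median(P[m],0))
    # blue preheater, top heights
    B=(P[...,2]>.045)&(P[...,2]<.075)&(im[...,2]>100)&(im[...,0]<70)
    
print('cap_top',tri(cs['top'],pk['top'],cs['scene'],pk['scene']))
for n,(u0,v0,u1,v1) in {'top':(325,135,378,198),'scene':(165,250,250,340)}.items():
    c=cs[n]; P=pts(c)[v0:v1,u0:u1]; z=P[...,2]
    q=P[z>.084]; print(n,'knob bar',len(q),q.mean(0),q[:,2].max())
    q=P[(z>.05)&(z<.066)]; r=cv2.minAreaRect(q[:,:2].astype(np.float32)*1000); print('box',r,len(q))
c=cs['top'];im=c['color'][130:205,325:380]
cv2.imwrite('pics/knob0.png',cv2.resize(im[:,:,::-1],None,fx=9,fy=7.9,interpolation=cv2.INTER_CUBIC))
c=cs['scene'];im=c['color'][245:305,165:245]
cv2.imwrite('pics/knob1.png',cv2.resize(im[:,:,::-1],None,fx=9,fy=9,interpolation=cv2.INTER_CUBIC))
E
```

```text
top 31 (224.247723132969, 180.38433515482694) [0.53042776 0.17434346 0.144     ] [0.54103391 0.17203762 0.14441058]
scene 45 (353.7194444444444, 198.30833333333334) [0.54089113 0.17664337 0.144     ] [0.54444795 0.1703686  0.14661582]
cap_top [0.5338481  0.17797763 0.13745402]
top knob bar 70 [ 0.46737045 -0.19211257  0.36709351] 1.5718279952896765
box ((593.9730834960938, -240.39451599121094), (129.166259765625, 169.87533569335938), 85.77628326416016) 1416
scene knob bar 237 [ 0.70082846 -0.24946842  0.16784169] 0.8819844241835347
box ((596.9183349609375, -243.80455017089844), (129.64974975585938, 170.71080017089844), 85.27445983886719) 3015
```

View pics/knob1.png

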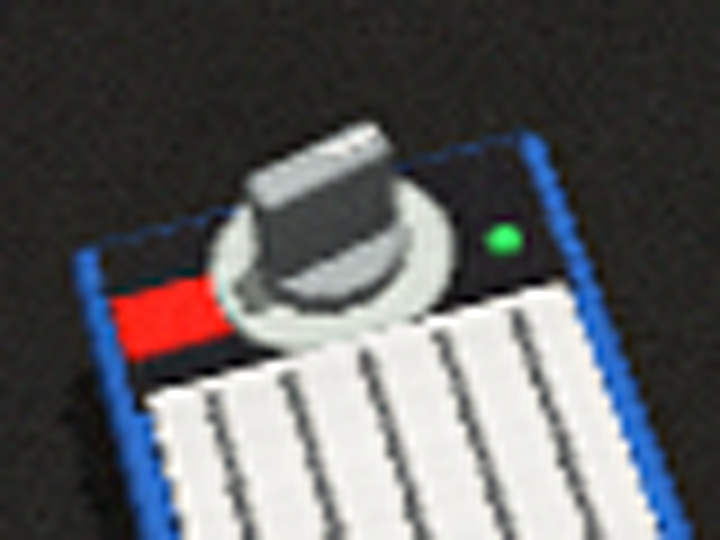

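Scene crop: the bar runs from about (250,195) to (390,150) in the crop, with the white mark at its right end (370,135). The red scale is on the left and the disc is centred near (330,260).

Run:
```python
from h import *
import pickle
cs=pickle.load(open('c0.pkl','rb'))
for n,c in cs.items():
    P=pts(c); z=P[...,2]
    for nm,xy,lo,hi in (('bar',(.5437,-.238),.086,.1),('cap',(.54,.173),.139,.152)):
        q=P[(np.hypot(P[...,0]-xy[0],P[...,1]-xy[1])<.045)&(z>lo)&(z<hi)]
        r=cv2.minAreaRect(q[:,:2].astype(np.float32)*1000); w,V=np.linalg.eigh(np.cov(q[:,:2].T))
        print(n,nm,len(q),q.mean(0),np.median(q[:,2]),r,'dir',np.degrees(np.arctan2(V[1,1],V[0,1])))
s=manip.get_state()
from scipy.spatial.transform import Rotation as R
print(R.from_quat(s['eef_rot']).as_matrix())
```

```text
top bar 52 [ 0.54284491 -0.23644477  0.09301797] 0.092982808912253 ((544.1415405273438, -237.0429229736328), (15.666719436645508, 36.36783981323242), 10.85407543182373) dir 99.82757163569671
top cap 170 [0.5419179  0.17758148 0.14481287] 0.14493079148881105 ((541.8065185546875, 178.47384643554688), (44.864681243896484, 46.02421188354492), 64.23638153076172) dir -146.96685117951674
scene bar 110 [ 0.54686525 -0.24011028  0.09362592] 0.09421298949079938 ((545.6851196289062, -239.86129760742188), (17.139301300048828, 36.821983337402344), 7.3932576179504395) dir 100.29966601291775
scene cap 214 [0.54598411 0.17370921 0.14552798] 0.14586254518761932 ((544.9758911132812, 174.4020233154297), (46.51003646850586, 48.25250244140625), 76.38246154785156) dir 146.2703736002921
[[ 3.51142737e-01 -3.18954179e-04  9.36321887e-01]
 [-9.36321399e-01  9.56669183e-04  3.51142880e-01]
 [-1.00774878e-03 -9.99999492e-01  3.72838121e-05]]
```

arm_command(
  rotation=[
    [0, 0, 0.171],
    [0, 0, 0.171],
    [0, 0, 0.171],
    [0, 0, 0.171],
    [0, 0, 0.171],
    [0, 0, 0.171],
    [0, 0, 0.171],
    [0, 0, 0.171],
  ],
  travel=[
    [38, 49, 0],
    [38, 49, 0],
    [38, 49, 0],
    [38, 49, 0],
    [38, 49, 0],
    [38, 49, 0],
    [38, 49, 0],
    [38, 49, 0],
  ],
  gripper=[0, 0, 0, 0, 0, 0, 0, 0],
  newtons=30,
)

```text
clock: 1.1
position: [0.5419, -0.2381, 0.2265]
eef_rot: [-0.705, -0.057, 0.057, 0.705]
wrist_force: [-0.1, -0.9, 0.4]
finger_gap: 0.0928
```

```bash
cat > look.py <<'E'
from h import *
import sys
from scipy.spatial.transform import Rotation as R
f,x,y,lo,hi=sys.argv[1],*map(float,sys.argv[2:6])
c=cap('wrist',f); P=pts(c); z=P[...,2]
m=(np.hypot(P[...,0]-x,P[...,1]-y)<.035)&(z>lo)&(z<hi)&(c['range_z']>0); q=P[m]
r=cv2.minAreaRect(q[:,:2].astype(np.float32)*1000); w,V=np.linalg.eigh(np.cov(q[:,:2].T))
print(len(q),q.mean(0),r,'dir',np.degrees(np.arctan2(V[1,1],V[0,1])))
b=P[(np.hypot(P[...,0]-x,P[...,1]-y)<.03)&(c['range_z']>0)][:,2]; print(np.histogram(b,np.arange(.04,.16,.004)))
s=manip.get_state(); M=R.from_quat(s['eef_rot']).as_matrix(); print(s['clock'],s['position'],'xyaw',np.degrees(np.arctan2(M[1,0],M[0,0])),M[2,1],s['joints'],s['finger_gap'],s['wrist_force'])
E
python3 look.py w1 .5445 -.2385 .086 .1
```

```text
608 [ 0.54426771 -0.23808381  0.09469998] ((544.4758911132812, -239.06106567382812), (13.91894817352295, 37.52521896362305), 9.877659797668457) dir 101.7792495238943
(array([   0,    0,    0,   46, 1281,   65,  594,   15,   12,   13,    9,
         15,   22,  503,   76,    0,    0,    0,    0,    0,    0,    0,
          0,    0,    0,    0,    0,    0,    0]), array([0.04 , 0.044, 0.048, 0.052, 0.056, 0.06 , 0.064, 0.068, 0.072,
       0.076, 0.08 , 0.084, 0.088, 0.092, 0.096, 0.1  , 0.104, 0.108,
       0.112, 0.116, 0.12 , 0.124, 0.128, 0.132, 0.136, 0.14 , 0.144,
       0.148, 0.152, 0.156]))
1.15 [ 0.54503396 -0.23320781  0.22622292] xyaw 9.964952272708926 -0.9999971252171024 [-0.44851791 -0.06243167  1.62424611  0.00238478  1.58002893 -0.62241865] 0.09334776584158427 [ 2.08577929  5.09352713 -0.79474671]
```

arm_command(
  rotation=[
    [0, 0, 0],
    [0, 0, 0],
    [0, 0, 0],
    [0, 0, 0],
    [0, 0, 0],
    [0, 0, 0],
    [0, 0, 0],
    [0, 0, 0],
  ],
  travel=[
    [3, 2, -20],
    [0, 0, -40],
    [0, 0, -45],
    [0, 0, -30],
    [0, 0, -12],
    [0, 0, 0],
    [0, 0, 0],
    [0, 0, 0],
  ],
  gripper=[0, 0, 0, 0, 0, 0, 1, 1],
  newtons=30,
)

```text
clock: 2.15
position: [0.5444, -0.2383, 0.0809]
eef_rot: [0.705, 0.056, -0.054, -0.705]
wrist_force: [-0.0, 0.9, 0.6]
finger_gap: 0.0774
```

arm_command(
  rotation=[
    [0, 0, 0],
    [0, 0, 0],
    [0, 0, 0],
    [0, 0, 0],
    [0, 0, 0.05],
    [0, 0, 0.1],
    [0, 0, 0.15],
    [0, 0, 0.15],
  ],
  travel=[
    [0, 0, 0],
    [0, 0, 0],
    [0, 0, 0],
    [0, 0, 0],
    [0, 0, 0],
    [0, 0, 0],
    [0, 0, 0],
    [0, 0, 0],
  ],
  gripper=[1, 1, 1, 1, 1, 1, 1, 1],
  newtons=30,
)

```text
clock: 3.15
position: [0.5442, -0.238, 0.0797]
eef_rot: [0.674, 0.213, -0.213, -0.674]
wrist_force: [1.0, 0.6, 1.0]
finger_gap: 0.0141
```

Run:
```python
from h import *
s=manip.get_state(); print(s['position'],s['eef_rot'],s['finger_gap'],s['wrist_force'],s['torque'],s['joints'])
```

```text
[ 0.54419103 -0.23795654  0.07971233] [ 0.67439098  0.21278824 -0.21255649 -0.67434243] 0.014101033071820028 [0.96530406 0.60722668 1.01088925] [-0.03949175 -0.22507398 -0.03967027] [-4.55248588e-01  1.92296938e-02  1.78579749e+00  1.81189165e-04
  1.33628073e+00 -1.06627826e+00]
```

arm_command(
  rotation=[
    [0, 0, 0.15],
    [0, 0, 0.15],
    [0, 0, 0.15],
    [0, 0, 0.15],
    [0, 0, 0.12],
    [0, 0, 0.1],
    [0, 0, 0.08],
    [0, 0, 0],
  ],
  travel=[
    [0, 0, 0],
    [0, 0, 0],
    [0, 0, 0],
    [0, 0, 0],
    [0, 0, 0],
    [0, 0, 0],
    [0, 0, 0],
    [0, 0, 0],
  ],
  gripper=[1, 1, 1, 1, 1, 1, 1, 1],
  newtons=30,
)

```text
clock: 4.15
position: [0.5439, -0.2386, 0.0797]
eef_rot: [0.516, 0.483, -0.484, -0.516]
wrist_force: [-2.2, -5.1, -0.7]
finger_gap: 0.0138
```

```bash
cat > st.py <<'E'
from h import *
from scipy.spatial.transform import Rotation as R
s=manip.get_state(); M=R.from_quat(s['eef_rot']).as_matrix()
print(s['clock'],s['position'],'xyaw',np.degrees(np.arctan2(M[1,0],M[0,0])),s['finger_gap'],s['wrist_force'],s['torque'],s['joints'][[0,5]])
E
python3 st.py
```

```text
4.15 [ 0.54389468 -0.23856614  0.0796922 ] xyaw 86.31297367446821 0.013785016148412202 [-2.16864694 -5.14019485 -0.65264782] [-0.93832391  0.16809649  0.01729263] [-0.45580838 -1.96201557]
```

arm_command(
  rotation=[
    [0, 0, 0.03],
    [0, 0, 0.03],
    [0, 0, 0],
    [0, 0, 0],
    [0, 0, 0],
    [0, 0, 0],
    [0, 0, 0],
    [0, 0, 0],
  ],
  travel=[
    [0, 0, 0],
    [0, 0, 0],
    [0, 0, 0],
    [0, 0, 0],
    [0, 0, 0],
    [0, 0, 0],
    [0, 0, 0],
    [0, 0, 0],
  ],
  gripper=[1, 1, 1, 1, 1, 1, 1, 1],
)

```text
clock: 5.15
position: [0.5439, -0.2386, 0.0797]
eef_rot: [0.502, 0.498, -0.499, -0.501]
wrist_force: [-1.1, -4.2, -0.1]
finger_gap: 0.0143
```

```bash
python3 st.py
```

```text
5.15 [ 0.54390088 -0.23858029  0.07972789] xyaw 89.62616401884986 0.014307446126667487 [-1.1233739  -4.15099645 -0.14106853] [-0.90772063  0.16873112 -0.5646395 ] [-0.45587374 -2.01993044]
```

The torque rose to −0.56 N·m, so the knob is against its stop. I'll release, rise and check.

arm_command(
  rotation=[
    [0, 0, -0.03],
    [0, 0, 0],
    [0, 0, 0],
    [0, 0, 0],
    [0, 0, 0],
    [0, 0, 0],
    [0, 0, 0],
    [0, 0, 0],
  ],
  travel=[
    [0, 0, 0],
    [0, 0, 0],
    [0, 0, 0],
    [0, 0, 0],
    [0, 0, 20],
    [0, 0, 50],
    [0, 0, 50],
    [0, 0, 20],
  ],
  gripper=[0.6, 0, 0, 0, 0, 0, 0, 0],
)

```text
clock: 6.15
position: [0.5446, -0.2383, 0.2246]
eef_rot: [0.51, 0.492, -0.491, -0.507]
wrist_force: [0.1, -0.5, -0.5]
finger_gap: 0.0896
```

```bash
python3 look.py w2 .5445 -.2385 .086 .1
python3 - <<'E'
from h import *
c=cap('top');P=pts(c)[135:198,325:378];z=P[...,2];q=P[(z>.05)&(z<.066)]
print(cv2.minAreaRect(q[:,:2].astype(np.float32)*1000))
E
```

```text
613 [ 0.54242537 -0.23931802  0.09470244] ((543.4100341796875, -239.24172973632812), (13.738656997680664, 36.95988845825195), 87.63372039794922) dir 175.7028305974236
(array([   0,    0,    0,   42, 1271,   66,  605,   12,   11,   12,   14,
         12,   20,  528,   62,    0,    0,    0,    0,    0,    0,    0,
          0,    0,    0,    0,    0,    0,    0]), array([0.04 , 0.044, 0.048, 0.052, 0.056, 0.06 , 0.064, 0.068, 0.072,
       0.076, 0.08 , 0.084, 0.088, 0.092, 0.096, 0.1  , 0.104, 0.108,
       0.112, 0.116, 0.12 , 0.124, 0.128, 0.132, 0.136, 0.14 , 0.144,
       0.148, 0.152, 0.156]))
6.2 [ 0.54486057 -0.23841361  0.22560428] xyaw 88.0074591579445 -0.9999819153325625 [-4.55353625e-01 -6.20515620e-02  1.62488697e+00 -6.27347013e-06
  1.57274314e+00 -1.99138034e+00] 0.09154279962756569 [-0.15980727  0.04183091  2.23652587]
((615.2937622070312, -259.89501953125), (114.8133316040039, 57.71870422363281), 39.05352783203125)
```

View pics/w2.png

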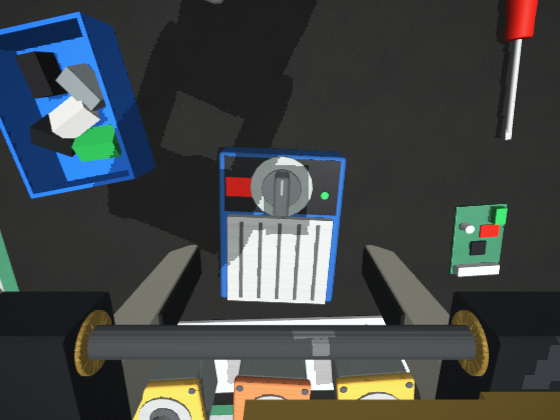

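The bar at (282,190) now lies along the preheater with its mark towards the robot. Its direction matches the box yaw to about 2°, so the knob is off. Next is the cap.

arm_command(
  rotation=[
    [0, 0, -0.17],
    [0, 0, -0.17],
    [0, 0, -0.17],
    [0, 0, -0.17],
    [0, 0, -0.17],
    [0, 0, -0.17],
    [0, 0, -0.17],
    [0, 0, -0.17],
  ],
  travel=[
    [0, 40, 0],
    [0, 55, 0],
    [0, 57, 0],
    [0, 57, 0],
    [0, 57, 0],
    [0, 57, 0],
    [0, 52, 0],
    [0, 40, 0],
  ],
  gripper=[0, 0, 0, 0, 0, 0, 0, 0],
)

```text
clock: 7.25
position: [0.5432, 0.1789, 0.218]
eef_rot: [0.705, 0.06, -0.061, -0.704]
wrist_force: [-0.4, -0.4, -0.8]
finger_gap: 0.0923
```

```bash
python3 look.py w3 .5435 .176 .139 .152
```

```text
3135 [0.54287596 0.17807985 0.14541414] ((542.9210205078125, 176.93763732910156), (48.9119758605957, 47.7541389465332), 30.664831161499023) dir 98.22842639446776
(array([   0,    0,    0,    0,    0,    0,    0,    0,    0,    0,    0,
         35,  528,  379,   61,    0,    0,    0,    0,    6,   54,   67,
         68,   71,  101,  202, 2890,    2,    0]), array([0.04 , 0.044, 0.048, 0.052, 0.056, 0.06 , 0.064, 0.068, 0.072,
       0.076, 0.08 , 0.084, 0.088, 0.092, 0.096, 0.1  , 0.104, 0.108,
       0.112, 0.116, 0.12 , 0.124, 0.128, 0.132, 0.136, 0.14 , 0.144,
       0.148, 0.152, 0.156]))
7.3 [0.54304394 0.1820742  0.21772252] xyaw 9.137495273913949 -0.9999965452178431 [ 2.78196472e-01 -1.03109799e-01  1.67613115e+00  1.50191220e-03
  1.57072858e+00  1.18716806e-01] 0.09304496086879663 [-1.51761903  2.90835703 -1.16937507]
```

View pics/w3.png

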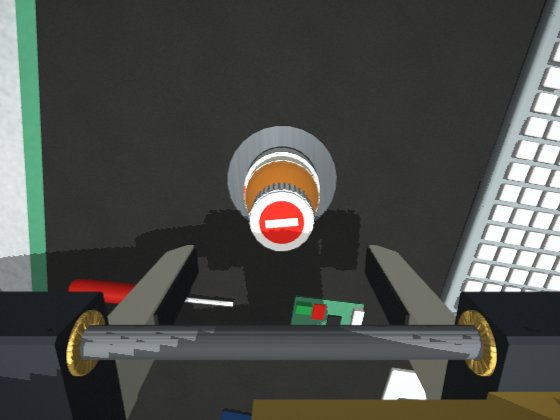

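Wrist view: cap's red disc at (282,223), centred between the jaws. It measures (0.543, 0.177), top 0.145, diameter 48 mm, as expected.

arm_command(
  rotation=[
    [0, 0, 0],
    [0, 0, 0],
    [0, 0, 0],
    [0, 0, 0],
    [0, 0, 0],
    [0, 0, 0],
    [0, 0, 0],
    [0, 0, 0],
  ],
  travel=[
    [0, 0, 0],
    [0, 0, -15],
    [0, 0, -25],
    [0, 0, -10],
    [0, 0, 0],
    [0, 0, 0],
    [0, 0, 0],
    [0, 0, 0],
  ],
  gripper=[0, 0, 0, 0, 0, 0, 0, 0],
)

```text
clock: 8.3
position: [0.5442, 0.177, 0.1701]
eef_rot: [-0.704, -0.062, 0.062, 0.704]
wrist_force: [-0.0, 0.2, -0.1]
finger_gap: 0.0929
```

```bash
python3 st.py
```

```text
8.3 [0.54416993 0.17701884 0.1701047 ] xyaw 10.089764082179057 0.09285396763631101 [-0.04214792  0.21567986 -0.14647985] [-0.02476683 -0.12752927  0.00964904] [0.26992289 0.09382259]
```

arm_command(
  rotation=[
    [0, 0, 0],
    [0, 0, 0],
    [0, 0, 0],
    [0, 0, 0],
    [0, 0, 0],
    [0, 0, 0],
    [0, 0, 0],
    [0, 0, 0],
  ],
  travel=[
    [-1, 0, -15],
    [0, 0, -20],
    [0, 0, -13],
    [0, 0, 0],
    [0, 0, 0],
    [0, 0, 0],
    [0, 0, 0],
    [0, 0, 0],
  ],
  gripper=[0, 0, 0, 0, 1, 1, 1, 1],
  newtons=50,
)

```text
clock: 9.3
position: [0.5431, 0.177, 0.1219]
eef_rot: [-0.704, -0.062, 0.062, 0.704]
wrist_force: [0.6, 0.9, 0.0]
finger_gap: 0.0574
```

```bash
python3 st.py
```

```text
9.3 [0.54310082 0.17700465 0.12189521] xyaw 10.085505472947935 0.0574277915820684 [0.62724634 0.94949994 0.00826433] [ 0.0209405  -0.10082514 -0.0310983 ] [0.27037752 0.09434422]
```

Now finish closing and push down 5.5 mm.

arm_command(
  rotation=[
    [0, 0, 0],
    [0, 0, 0],
    [0, 0, 0],
    [0, 0, 0],
    [0, 0, 0],
    [0, 0, 0],
    [0, 0, 0],
    [0, 0, 0],
  ],
  travel=[
    [0, 0, 0],
    [0, 0, 0],
    [0, 0, 0],
    [0, 0, -1.5],
    [0, 0, -2],
    [0, 0, -2],
    [0, 0, 0],
    [0, 0, 0],
  ],
  gripper=[1, 1, 1, 1, 1, 1, 1, 1],
  newtons=50,
)

```text
clock: 10.3
position: [0.5432, 0.177, 0.1171]
eef_rot: [-0.704, -0.062, 0.062, 0.704]
wrist_force: [-2.0, -0.6, 9.5]
finger_gap: 0.0475
```

```bash
python3 st.py
```

```text
10.3 [0.54323198 0.17701879 0.11711583] xyaw 10.084300897721201 0.04746402520562597 [-1.98226659 -0.6450849   9.54970773] [-0.1768019   0.33155152  0.01901196] [0.27039696 0.09440325]
```

Force of 9.5 N at 4.8 mm fits the spring. I'll push 1 mm more, then twist.

arm_command(
  rotation=[
    [0, 0, 0],
    [0, 0, 0],
    [0, 0, 0.06],
    [0, 0, 0.12],
    [0, 0, 0.14],
    [0, 0, 0.14],
    [0, 0, 0.14],
    [0, 0, 0.14],
  ],
  travel=[
    [0, 0, -1],
    [0, 0, 0],
    [0, 0, 0],
    [0, 0, 0],
    [0, 0, 0],
    [0, 0, 0],
    [0, 0, 0],
    [0, 0, 0],
  ],
  gripper=[1, 1, 1, 1, 1, 1, 1, 1],
)

```text
clock: 11.3
position: [0.5436, 0.1771, 0.1164]
eef_rot: [0.634, 0.315, -0.313, -0.633]
wrist_force: [0.7, 0.6, 9.9]
finger_gap: 0.0473
```

```bash
python3 st.py
```

```text
11.3 [0.5435863  0.17713541 0.11642495] xyaw 52.74486441259431 0.04731440640106869 [0.69669692 0.56164036 9.85390039] [-0.01093    -0.16702913 -0.02337999] [ 0.2703845 -0.6501901]
```

arm_command(
  rotation=[
    [0, 0, 0.14],
    [0, 0, 0.14],
    [0, 0, 0.14],
    [0, 0, 0.12],
    [0, 0, 0.08],
    [0, 0, 0],
    [0, 0, 0],
    [0, 0, 0],
  ],
  travel=[
    [0, 0, 0],
    [0, 0, 0],
    [0, 0, 0],
    [0, 0, 0],
    [0, 0, 0],
    [0, 0, 0],
    [0, 0, 0],
    [0, 0, 0],
  ],
  gripper=[1, 1, 1, 1, 1, 1, 1, 1],
)

```text
clock: 12.3
position: [0.5436, 0.1772, 0.1164]
eef_rot: [0.509, 0.492, -0.491, -0.508]
wrist_force: [0.2, -0.9, 10.2]
finger_gap: 0.0475
```

```bash
python3 st.py
```

```text
12.3 [0.54358683 0.17715486 0.11639907] xyaw 88.00726215887879 0.047519536328749126 [ 0.18518576 -0.91180967 10.15899539] [ 0.05763352 -0.16254517  0.00215345] [ 0.27041982 -1.26559918]
```

Turned 77.9°. Lift slowly.

arm_command(
  rotation=[
    [0, 0, 0],
    [0, 0, 0],
    [0, 0, 0],
    [0, 0, 0],
    [0, 0, 0],
    [0, 0, 0],
    [0, 0, 0],
    [0, 0, 0],
  ],
  travel=[
    [0, 0, 2],
    [0, 0, 3],
    [0, 0, 3],
    [0, 0, 3],
    [0, 0, 3],
    [0, 0, 3],
    [0, 0, 3],
    [0, 0, 0],
  ],
  gripper=[1, 1, 1, 1, 1, 1, 1, 1],
)

```text
clock: 13.3
position: [0.5431, 0.177, 0.1354]
eef_rot: [0.509, 0.491, -0.491, -0.509]
wrist_force: [-0.1, 0.6, -0.6]
finger_gap: 0.0472
```

```bash
python3 st.py
```

```text
13.3 [0.5431032 0.1770014 0.1354014] xyaw 88.00776112658929 0.047174894218234044 [-0.12936784  0.60095253 -0.60956646] [ 0.05985346 -0.130081    0.06734017] [ 0.27041926 -1.26559969]
```

The cap is free with no pull force. Raise it to a lower edge of about 0.20.

arm_command(
  rotation=[
    [0, 0, 0],
    [0, 0, 0],
    [0, 0, 0],
    [0, 0, 0],
    [0, 0, 0],
    [0, 0, 0],
    [0, 0, 0],
    [0, 0, 0],
  ],
  travel=[
    [0, 0, 8],
    [0, 0, 15],
    [0, 0, 18],
    [0, 0, 16],
    [0, 0, 10],
    [0, 0, 3],
    [0, 0, 0],
    [0, 0, 0],
  ],
  gripper=[1, 1, 1, 1, 1, 1, 1, 1],
)

```text
clock: 14.3
position: [0.5428, 0.1769, 0.2045]
eef_rot: [-0.508, -0.491, 0.492, 0.509]
wrist_force: [0.4, 0.2, 0.0]
finger_gap: 0.0472
```

```bash
python3 st.py
python3 - <<'E'
from h import *
c=cap('scene','s2'); P=pts(c)
q=P[(np.hypot(P[...,0]-.5435,P[...,1]-.177)<.04)&(P[...,2]>.1)&(P[...,2]<.25)&(c['color'].min(-1)>130)]
print(len(q),q.mean(0),np.histogram(q[:,2],np.arange(.1,.25,.01)))
i=c['color'][120:320,140:420]; cv2.imwrite('pics/s2c.png',cv2.resize(i[:,:,::-1],None,fx=2.8,fy=2.8))
E
```

```text
14.3 [0.54282482 0.17691884 0.20449406] xyaw 88.00697381745543 0.04720317757616139 [0.3842428  0.18103547 0.02156454] [ 0.03756905 -0.13947307  0.00118738] [ 0.27039143 -1.2656197 ]
98 [0.54805585 0.17548585 0.20779757] (array([ 0,  0,  0,  7, 16,  0,  0,  0,  0,  0,  0,  0, 63, 12]), array([0.1 , 0.11, 0.12, 0.13, 0.14, 0.15, 0.16, 0.17, 0.18, 0.19, 0.2 ,
       0.21, 0.22, 0.23, 0.24]))
```

View pics/s2c.png

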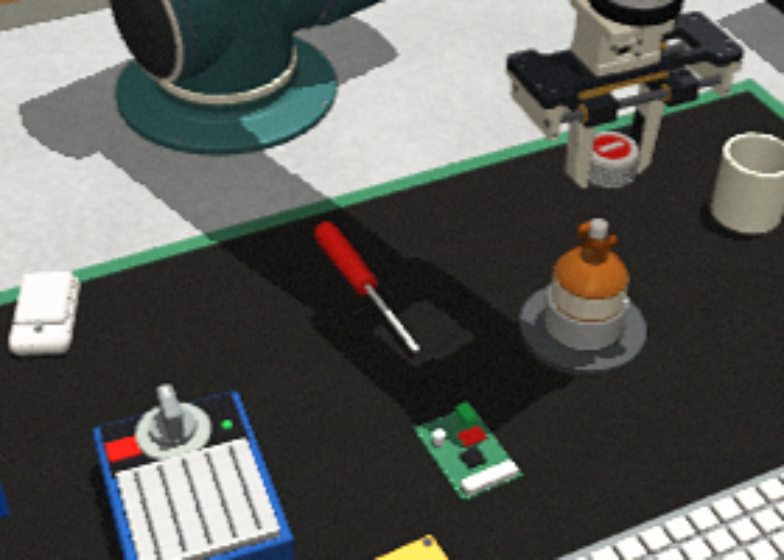

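The crop shows the cap upright in the jaws at (612,158). The button is exposed in the neck at (598,228), the knob bar lies along the preheater at (168,405), and the bystanders are in place. Cap top measures about 0.228, so the lower edge is about 0.20.

```bash
python3 -c "
from workcell import manip; print(manip.job_done())"
```

```text
the job is handed in; nothing more can be done
None
```

I turned the preheater's heat knob to its off stop, opened the amber bottle and handed the job in at about 14 s with the cap held above the mouth. No verdict is reported on hand-in.

- **Knob:** I turned it anticlockwise about 76° until the torque rose to 0.56 N·m. Afterwards the bar lay within about 2° of the preheater's axis, with its mark on the off side. That is inside the 5° limit and about my measuring error.
- **Cap:** I pushed it down about 5.5 mm (about 10 N) and twisted it 78° anticlockwise. It lifted with no pull force.
- **Final hold:** The jaws hold the cap at an opening of 47 mm. It is upright, about 1 mm from the bottle's axis, with its lower edge about 200 mm above the bench. The last picture shows the button exposed in the neck.
- **Bystanders:** In the last pictures they looked where they started; I judged this by eye and did not measure it. The parts bin was mostly out of the final crop.
- **Disagreement:** My first triangulation of the cap's red disc was 6 to 10 mm off because the mask was poor. I dropped it and used the depth points from three views, which agreed to about 4 mm.
- **Failed check:** The last top-view box fit of the preheater gave nonsense, probably because the arm was in the way. I relied on the earlier yaw measurements instead.

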